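# Lever up a push rivet's pin and take the rivet out of an air-filter box lid

### The arm

A 6-joint arm with a two-finger parallel gripper is mounted at the origin on a cart in front of the work surface, level with it; the furniture and walls round the work are solid. World frame = base frame: x ahead of the robot, y to its left, z up, the work surface at z = 0. Lengths are in m, angles in rad, forces in N, time in s.
With the tool pointing down it reaches from about 0.425 to 1.125 m from the base axis. Payload 14.9 kg.
Tool frame: the origin (TCP) lies midway between the tips of the shut fingers; the grasp point (between the pads) lies 19 mm behind it; z points along the fingers, y is the line along which they close (so a half turn about z gives the same grasp; the last joint's range is limited). The gripper opens to 91 mm and grips with 3 to 60 N. Pads are 32 mm wide; open, the fingers measure 118 mm over their backs; the gripper's body (76 mm by 178 mm) begins 60 mm behind the grasp point.
Start: joints at [1.148, 0.379, 1.734, -0, 1.028, -0.033], TCP at [0.266, 0.648, 0.214] pointing down, gripper open.
Joint ranges: [-2.77, 2.77], [-0.74, 2.19], [0, 2.66], [-1.06, 4.2], [0.31, 2.87], [-3.08, 3.08]. Speed limits (rad/s): [1.89, 1.89, 2.39, 3.14, 3.14, 3.14].

### API

Orientations are given as [roll, pitch, yaw] about the fixed x, y, z axes, in that order (R = Rz(yaw) Ry(pitch) Rx(roll)).
In Python, from station import bot gives the robot as it stands. The module is installed in compiled form; this text tells all that it offers.
- The arm moves only by the tool carry_out, never from a script. Its argument "targets" is a list that holds one entry, the list of rows, each a list of 5 numbers: the opening, from 0 (shut) to 1 (fully open), then the shift along the tool's x, y, z in m, then the turn about the tool's z in rad. A call has 1 to 5 rows; each row is the pose to reach, as a shift and turn from the pose commanded when the call began, along the tool's axes at that moment; what a row does not reach only later rows make up. A row lasts 1/10 s, in which the tool goes at most 50 mm and 8.59 degrees, less where a joint would pass 70% of its speed; a pose out of reach is approached as far as the arm can. A call with a gripper value outside its range is refused whole. The fingers move at their own pace and stop on an object; "squeeze" is the grip in N (left out, the last holds). Time passes only in rows, so rows that repeat a pose let the fingers close. It gives the time, the measured TCP pose, the force, the opening and the grip force at its end, in the units of the state.
- bot.read_state(): the state, without advancing time (a new reading comes with each control period).
- bot.capture(name): name is "scene" or "top" or "wrist"; returns (picture, depth): 480x640x3 uint8, red, green, blue; 480x640 float32, m along the optical axis (not along the pixel's ray), 0 where there is no reading.
- bot.get_calibration(name): a dict with "camera_matrix" (3x3 intrinsics, pixels), "view" (4x4, takes a point from world to camera coordinates); the wrist camera has in their place "tool_from_camera" (4x4, takes a point from camera to tool coordinates, whose origin is the TCP and whose axes are the flange's). Camera axes: x right, y down, z forward; pixel columns grow to the right and rows downward; lengths in m; the calibration is good to about 2 mm. The wrist camera is an equidistant fisheye: a pixel r from the principal point sees the ray r / f radians off the axis. A picture is of the moment at which its call begins: read the wrist's pose just before it. get_calibration takes no time and is no camera call.
- bot.sign_off(): hands the job in; it is judged then, once.
Trained networks look in the newest picture that a camera, given by its name, has taken for a name from the list of things; names that differ only in an ending like _2 or _b are one class to them, and where a whole thing is asked for, a point or a joint stands for the part that bears it (a point fixed in the world has none). Each returns a list of dicts, best first, with "p" (0 to 1); they miss things now and then, are a little off and sometimes report something else, mostly with a low value. They report only what shows in the picture. A call takes as long as a camera call.
- bot.find_in(camera, thing): "xyz" ([x, y, z] in m, in world coordinates, good to about 4 mm: the middle of the surface that is visible of it).
- bot.outline_of(camera, thing): "region" (480x640 bool, what is visible of it).
The state is a dict: "clock": time; "joints": joint angles; "dq": joint speeds; "tau": joint torques, N m; "tcp_pos": TCP position; "eef_rot": TCP orientation; "contact_force": force on the tool from outside, world axes, zero at the start; "torque": the same for the moment, N m; "finger_gap": finger opening in m; "grip_force": force on a finger pad.
Only numpy, scipy, OpenCV 4.12 (cv2) and the standard library are available. Lean on these libraries where they do the work, as an engineer would, in place of code of your own. Each camera call takes 0.05 s, during which the arm holds its last target. There are 200 camera calls.

### The job

The lid of the black air-filter box is held by a push rivet whose red centre pin is home. With the orange pry tool, its blade in one of the rivet's notches and under the pin's head, gently lever the pin up while the rivet stays in the lid; then lay the tool back on the bench, pull the released rivet out with the fingers and put it in the steel dish. Leave the two air grinders where they lie.

Things in the scene. Friction and masses are not known exactly. Their poses are not given: they have to be found in the camera images.
- rivet_hole (a point): Centre of the 12 mm hole in the air-filter box's lid, on the lid's top face, 60 mm above the bench; axes of the box (x away from the robot, z up). The fixed black box is 170 x 136 mm; its flat grey lid lies inside a rim 7 mm higher. The hole is 73 mm from the near rim, 68 mm from the side rims; beads and tongues up to 10 mm stand on the far half only.
- rivet_mid (a point): White nylon push rivet, loose, 58 g: point on its axis, 5 mm above the lid while seated; z up the axis. On the lid lies its flange, 30 mm across, 2 mm thick; on that a collar (30 mm outside, 22 mm inside) rises to 10.5 mm above the lid round the pin's head, so fingers cannot get at the head while the pin is home. The rivet reaches 16 mm below the lid.
- rivet_notch (a point): Middle of one pry notch, on the flange's top (2 mm above the lid), 13 mm from the rivet's axis; x points outwards from the axis. The notch is a gap in the collar 15 mm wide, open down to the flange; its twin lies opposite, 13 mm on the other side of the axis. This one is on the side nearer the robot.
- rivet_legs (a point): On the rivet's axis 10 mm below the lid, hidden: four legs that stay spread and lock the rivet in the hole until the pin is raised about 7.5 mm. Then the rivet lifts out freely, by the raised pin head or by the collar.
- pin_top (a point): Centre of the top of the red pin's head: 20 mm across, 3 mm thick, on a 6.4 mm neck. Home, the top is flush with the collar, 10.5 mm above the lid, and 5.5 mm are clear between head and flange. Fully raised it stands 11 mm higher and its whole rim is free for fingers to grasp.
- rivet_pin (a joint): How far the red pin is raised, m: 0 home (flush), 0.011 fully up, where it stops against the rivet. Stiff: 5 to 8 N moves it either way, and it stays where it is left.
- pry_grip (a point): Grip point of the orange pry tool (loose, 0.12 kg, balanced near here), mid-thickness, 8 mm above the bench as it lies; x along the handle to the blade, y across, z up. Handle 20 mm wide (y), 16 mm thick, from 87 mm behind this point to 22 mm in front; a 9 mm wide steel shank goes on to 51 mm in front.
- pry_tip (a point): Lower edge of the blade's end: 69.7 mm in front of the grip point (tool x), 5.8 mm above it (tool z). The blade (last 20 mm, 9 mm wide, 2.5 mm thick) is cranked up 25 degrees towards tool z: with the handle sloping down to the blade at 35 degrees, the blade slopes at 10 degrees and fits under the pin's head, the hand clear of the box.
- dish_in (a point): Centre of the inner floor of the round stainless steel parts dish, 4 mm above the bench; the dish is 108 mm across at its rim, 80 mm at its floor, 22 mm high, loose, 0.45 kg.
- pencil_grinder: Slim grey air grinder with a blue band, 161 x 30 mm, lying near the front edge of the bench; its origin is the middle of its underside. Bystander, left of the big fixed bench vice, which stands right of the box and rises 0.24 m above the bench: pass over it.
- die_grinder: Grey air grinder with a blue band, 203 x 73 x 62 mm, lying at the left; origin in the middle of the underside. Bystander.

How it is judged:
On the way, in this order (a step that is already met when the one before it is completed fails the run):
1. the blade of the pry tool is lifting the pin: it is raised more than 2 mm with the tool bearing on the rivet, which stays seated in the lid (value of joint rivet_pin above 0.002 m and contact force between pry_tool and rivet above 0.5 N and distance between rivet_mid and rivet_hole below 0.009 m), for 0.02 s.
2. the pin is raised more than 6.5 mm while the rivet still sits in the lid (less than 5 mm out of its seat) (value of joint rivet_pin above 0.0065 m and distance between rivet_mid and rivet_hole below 0.01 m), for 0.1 s.
At the end, for the whole second after the job is handed in: The rivet lies at rest in the dish (its middle within 45 mm of the dish's centre and below 35 mm), and the pry tool lies flat and at rest on the bench (grip point below 14 mm, blade end below 30 mm) (horizontal distance between rivet_mid and dish_in below 0.045 m and height (world z) of rivet_mid below 0.035 m and linear speed of each of rivet, pry_tool below 0.05 m/s and height (world z) of pry_grip below 0.014 m and height (world z) of pry_tip below 0.03 m); the robot touches nothing.
It fails at once if the pencil grinder or the die grinder is moved more than 30 mm (distance of any of pencil_grinder, die_grinder from where it was at the start of the episode above 0.03 m).
It fails at once if the plastic is forced: the pry tool bears on the rivet with more than 60 N (contact force between pry_tool and rivet above 60 N).
It also fails if it takes over 72 s, if anything falls off the work surface, if the arm or the gripper's body presses on something with over 40 N, if the wrist force passes 120 N, or if a joint passes its speed limit or range.

## Working session

There is one attempt and no reset: what is moved stays moved. The work goes in short steps, Python scripts to look and compute and a tool call to move; the robot and the scene stay as the last step left them, time stands still between calls to the robot, and variables do not carry over. Pictures are saved under pics/ and viewed, at most 10 in all, crops included, and the job is handed in when it is done.

Besides the shell and the picture viewer there is one more tool, called after "Request:" as name(argument=value, ...), one argument or row to a line, values as JSON. carry_out: Moves the arm, as the interface text tells. Its arguments: {"type":"object","properties":{"targets":{"type":"array"},"squeeze":{"type":"number"}},"required":["targets"]}

```bash
mkdir -p pics; cat > h.py <<'E'
import numpy as np, cv2
from scipy.spatial.transform import Rotation as R
from station import bot
def cap(n):
    im,d=bot.capture(n); return im,d
def cloud(n,d):
    c=bot.get_calibration(n); K=np.array(c["camera_matrix"]); V=np.array(c["view"])
    v,u=np.mgrid[:480,:640]
    P=np.stack([(u-K[0,2])/K[0,0]*d,(v-K[1,2])/K[1,1]*d,d],-1)
    return (P-V[:3,3])@V[:3,:3]
def proj(n,p):
    c=bot.get_calibration(n); K=np.array(c["camera_matrix"]); V=np.array(c["view"])
    q=V[:3,:3]@np.asarray(p)+V[:3,3]; q=K@q; return q[:2]/q[2]
def st():
    s=bot.read_state(); print({k:np.round(s[k],4).tolist() for k in("clock","tcp_pos","eef_rot","contact_force","finger_gap","grip_force","joints")})
    return s
E
python3 - <<'E'
from h import *
st()
for n in("scene","top"):
    im,d=cap(n); cv2.imwrite(f"pics/{n}0.png",im[:,:,::-1]); np.save(f"{n}0.npy",d)
    for t in("rivet_mid","pin_top","rivet_notch","pry_grip","pry_tip","dish_in","rivet_hole","pencil_grinder","die_grinder"):
        try:
            r=bot.find_in(n,t); print(n,t,[(np.round(x["xyz"],3).tolist(),round(x["p"],2)) for x in r[:3]])
        except Exception as e: print(n,t,e)
    print(np.round(np.linalg.inv(bot.get_calibration(n)["view"])[:3,3],3))
E
```

```text
{'clock': 0.0, 'tcp_pos': [0.2658, 0.6471, 0.2133], 'eef_rot': [-3.1405, -0.0001, 2.7518], 'contact_force': [0.0152, -0.2786, -0.2452], 'finger_gap': 0.0911, 'grip_force': 0.0, 'joints': [1.1477, 0.3794, 1.7348, 0.0, 1.0285, -0.0333]}
scene rivet_mid []
scene pin_top []
scene rivet_notch []
scene pry_grip [([0.542, 0.417, 0.016], 0.9)]
scene pry_tip [([0.534, 0.415, 0.016], 0.58)]
scene dish_in []
scene rivet_hole [([0.637, 0.205, 0.06], 0.6)]
scene pencil_grinder []
scene die_grinder [([0.425, 0.585, 0.03], 0.81)]
[0.076 1.16  0.911]
top rivet_mid [([0.597, 0.151, 0.07], 0.64)]
top pin_top []
top rivet_notch [([0.591, 0.152, 0.068], 0.76), ([0.41, 0.543, 0.033], 0.39)]
top pry_grip [([0.544, 0.413, 0.011], 0.81), ([0.594, 0.149, 0.066], 0.75), ([0.597, 0.154, 0.071], 0.37)]
top pry_tip [([0.541, 0.41, 0.013], 0.94)]
top dish_in [([0.382, 0.252, 0.001], 0.7)]
top rivet_hole []
top pencil_grinder [([0.421, 0.087, 0.024], 0.74)]
top die_grinder [([0.41, 0.546, 0.032], 0.84)]
[0.397 0.309 0.92 ]
```

View pics/scene0.png

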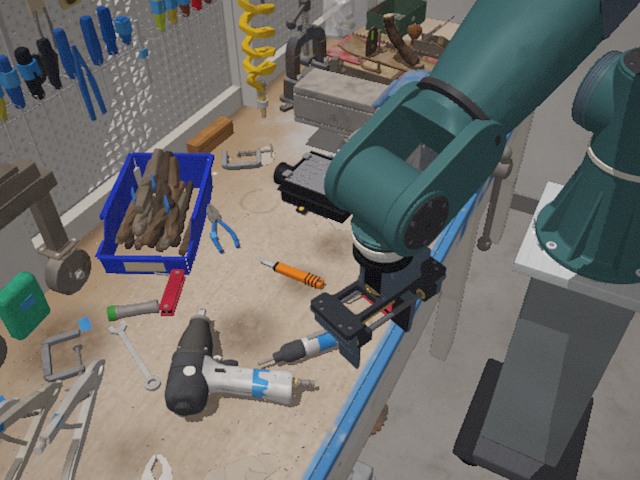

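View pics/top0.png

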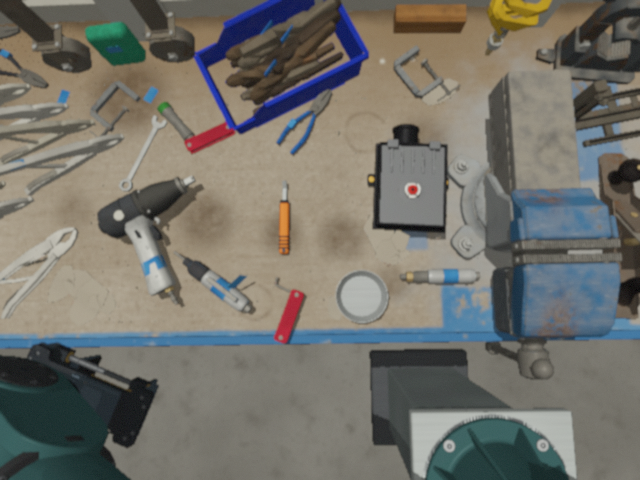

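The scene view shows the orange tool at about (292,274) and the box half hidden by the arm. The top view shows the tool at (285,222) with its blade pointing away from the robot, the rivet at (412,190) in the box, the dish at (362,297) and the pencil grinder at (438,276). I'll now measure the tool and box accurately from the top view.

```bash
python3 - <<'E'
from h import *
im,d=cap("top"); P=cloud("top",d)
hsv=cv2.cvtColor(im,cv2.COLOR_RGB2HSV)
def rep(t,m):
    q=P[m&(d>0)]; 
    c,s,a=cv2.minAreaRect(q[:,:2].astype(np.float32)*1000)
    print(t,len(q),np.round(c,1),np.round(s,1),round(a,1),"z",np.round(np.percentile(q[:,2],[5,50,95]),4)); return q
win=np.zeros(d.shape,bool)
w=win.copy(); w[175:262,265:305]=1
rep("orange",w&(hsv[...,0]<20)&(hsv[...,1]>170)&(hsv[...,2]>120))
rep("tool z>5mm",w&(P[...,2]>.006))
w=win.copy(); w[178:202,400:425]=1
rep("red pin",w&((hsv[...,0]<8)|(hsv[...,0]>172))&(hsv[...,1]>120))
rep("rivet",w&(P[...,2]>.064))
for t in("rivet_mid","dish_in"):
    for r in bot.outline_of("top",t)[:2]: print(t,r["p"]); rep(t,r["region"])
w=win.copy(); w[136:240,366:455]=1
rep("box z>50mm",w&(P[...,2]>.05))
w=win.copy(); w[268:330,330:395]=1
rep("dish>8mm",w&(P[...,2]>.008))
# box lid height & rim profile
for v in (200,215): print([ (round(float(P[v,u,1]),3),round(float(P[v,u,2]),3)) for u in range(366,456,4)])
print([ (round(float(P[v,395,0]),3),round(float(P[v,395,2]),3)) for v in range(136,242,4)])
E
```

```text
orange 370 [531.2 411.3] [ 17.1 108.5] 89.3 z [0.0117 0.0148 0.0178]
tool z>5mm 620 [554.  412.4] [ 19.8 154. ] 89.7 z [0.0088 0.0144 0.0176]
red pin 58 [593.1 150.9] [16.2 15. ] 85.8 z [0.0679 0.0697 0.0719]
rivet 137 [593.1 150.8] [28.1 22. ] 87.2 z [0.0672 0.0697 0.0724]
rivet_mid 0.52
rivet_mid 192 [592.1 150.7] [29.4 29.5] 4.7 z [0.0593 0.0688 0.0722]
dish_in 0.77
dish_in 2130 [385.2 253.9] [102.9 104.3] 50.1 z [0.0011 0.0045 0.0205]
box z>50mm 6020 [614.6 148.9] [136.8 189.8] 86.0 z [0.0567 0.0599 0.068 ]
dish>8mm 721 [385.8 254.2] [105.9 105.2] 89.0 z [0.0088 0.0159 0.0223]
[(0.237, 0.0), (0.228, 0.001), (0.223, 0.038), (0.218, 0.067), (0.209, 0.059), (0.202, 0.061), (0.193, 0.058), (0.186, 0.059), (0.178, 0.061), (0.17, 0.061), (0.162, 0.061), (0.154, 0.06), (0.146, 0.061), (0.138, 0.061), (0.13, 0.059), (0.122, 0.057), (0.114, 0.06), (0.107, 0.062), (0.098, 0.058), (0.091, 0.06), (0.084, 0.065), (0.059, -0.001), (0.05, 0.0)]
[(0.237, -0.001), (0.229, 0.001), (0.224, 0.037), (0.219, 0.068), (0.211, 0.063), (0.202, 0.059), (0.195, 0.061), (0.187, 0.06), (0.178, 0.057), (0.309, 0.92), (0.163, 0.058), (0.155, 0.06), (0.147, 0.059), (0.139, 0.06), (0.132, 0.06), (0.123, 0.059), (0.116, 0.059), (0.108, 0.059), (0.1, 0.06), (0.309, 0.92), (0.068, -0.004), (0.06, -0.001), (0.052, -0.001)]
[(0.712, 0.046), (0.695, 0.07), (0.686, 0.071), (0.682, 0.06), (0.673, 0.062), (0.665, 0.061), (0.657, 0.059), (0.649, 0.057), (0.64, 0.062), (0.632, 0.061), (0.624, 0.06), (0.616, 0.059), (0.607, 0.059), (0.599, 0.059), (0.59, 0.062), (0.583, 0.059), (0.574, 0.061), (0.567, 0.058), (0.558, 0.062), (0.55, 0.06), (0.542, 0.062), (0.535, 0.058), (0.525, 0.069), (0.521, 0.037), (0.518, 0.004), (0.509, 0.005), (0.501, 0.002)]
```

Request:
carry_out(
  targets=[
    [[1, -0.045, -0.013, 0, -0.08], [1, -0.09, -0.026, 0, -0.16], [1, -0.135, -0.038, 0, -0.24], [1, -0.18, -0.051, 0, -0.32], [1, -0.225, -0.064, 0, -0.39]],
  ],
  squeeze=20,
)

```text
clock: 1.65
tcp_pos: [0.4511, 0.5015, 0.2141]
eef_rot: [3.141, 0.0, -3.138]
contact_force: [0.5, 0.3, -0.4]
finger_gap: 0.0912
grip_force: 0.0
```

Request:
carry_out(
  targets=[
    [[1, -0.038, -0.03, 0.01, 0], [1, -0.076, -0.06, 0.03, 0], [1, -0.113, -0.089, 0.06, 0], [1, -0.113, -0.089, 0.1, 0], [1, -0.113, -0.089, 0.11, 0]],
  ],
)

```text
clock: 2.15
tcp_pos: [0.5618, 0.4112, 0.0996]
eef_rot: [-3.138, -0.005, 3.14]
contact_force: [-1.7, -0.4, -0.5]
finger_gap: 0.0911
grip_force: 0.0
```

```bash
cat >> h.py <<'E'
def wray(uv,cal):
    K=np.array(cal["camera_matrix"]); uv=np.atleast_2d(uv).astype(float)
    a=np.stack([(uv[:,0]-K[0,2])/K[0,0],(uv[:,1]-K[1,2])/K[1,1]],1); th=np.linalg.norm(a,axis=1,keepdims=True)
    return np.hstack([a/np.maximum(th,1e-9)*np.tan(th),np.ones_like(th)])  # z=1 plane
def wcloud(d,s):
    cal=bot.get_calibration("wrist"); v,u=np.mgrid[:480,:640]
    r=wray(np.stack([u.ravel(),v.ravel()],1),cal)*d.reshape(-1,1)
    T=np.array(cal["tool_from_camera"]); q=r@T[:3,:3].T+T[:3,3]
    w=R.from_euler("xyz",s["eef_rot"]).apply(q)+s["tcp_pos"]
    return w.reshape(480,640,3)
def rect(t,q):
    c,s,a=cv2.minAreaRect(q[:,:2].astype(np.float32)*1000); print(t,len(q),np.round(c,1),np.round(s,1),round(a,1),"z",np.round(np.percentile(q[:,2],[5,50,95]),4))
E
python3 - <<'E'
from h import *
s=st(); im,d=cap("wrist"); cv2.imwrite("pics/w1.png",im[:,:,::-1]); P=wcloud(d,s)
c=bot.get_calibration("wrist"); print(np.round(c["camera_matrix"],1),np.round(c["tool_from_camera"],3))
hsv=cv2.cvtColor(im,cv2.COLOR_RGB2HSV)
m=(hsv[...,0]<20)&(hsv[...,1]>170)&(hsv[...,2]>100)&(d>0)&(abs(P[...,2])<.03)&(abs(P[...,0]-.54)<.1)&(abs(P[...,1]-.412)<.03)
rect("orange",P[m]); m2=(d>0)&(abs(P[...,2]-.014)<.009)&(abs(P[...,0]-.55)<.1)&(abs(P[...,1]-.412)<.03); rect("tool",P[m2])
E
```

```text
{'clock': 2.15, 'tcp_pos': [0.5618, 0.4112, 0.0996], 'eef_rot': [-3.1383, -0.0047, 3.1397], 'contact_force': [-1.6844, -0.3763, -0.5316], 'finger_gap': 0.0911, 'grip_force': 0.0, 'joints': [0.5984, 0.5139, 1.7771, -0.0001, 0.8563, -0.9704]}
[[371.6   0.  322.7]
 [  0.  371.6 238.8]
 [  0.    0.    1. ]] [[-0.    -0.965 -0.264  0.075]
 [ 1.    -0.    -0.     0.   ]
 [ 0.    -0.264  0.965 -0.17 ]
 [ 0.     0.     0.     1.   ]]
orange 3452 [530.3 412.7] [ 19.8 108.6] 88.5 z [0.0133 0.0152 0.0164]
tool 4865 [548.1 412.6] [ 20.8 144.5] 89.1 z [0.0092 0.0151 0.0165]
```

View pics/w1.png

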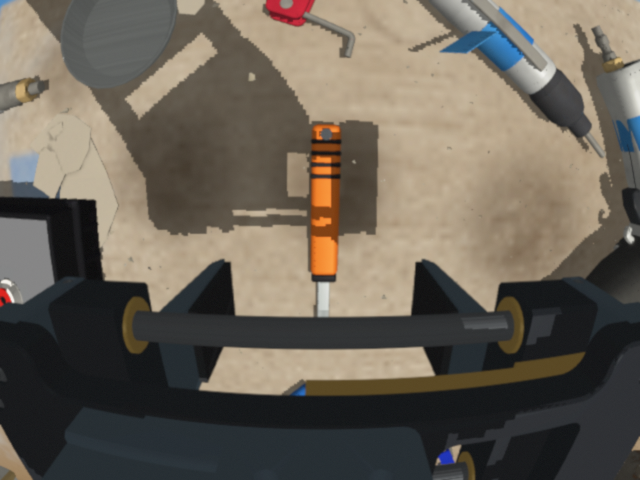

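The wrist view confirms the tool: the handle runs from (326,125) to (323,280) and is centred between the fingers. The handle's length and width match the sizes given. I'll go down and grip.

Request:
carry_out(
  targets=[
    [[0.6, -0.001, 0.0015, 0.04, 0], [0.5, -0.001, 0.0015, 0.08, 0], [0.5, -0.001, 0.0015, 0.097, 0], [0.4, -0.001, 0.0015, 0.098, 0], [0.3, -0.001, 0.0015, 0.098, 0]],
  ],
  squeeze=20,
)

```text
clock: 2.7
tcp_pos: [0.5643, 0.4164, 0.0077]
eef_rot: [3.141, 0.001, -3.141]
contact_force: [-0.3, -0.7, 0.5]
finger_gap: 0.0541
grip_force: 0.0
```

Request:
carry_out(
  targets=[
    [[0.3, 0, 0, 0.002, 0], [0.1, 0, 0, 0.002, 0], [0, 0, 0, 0.002, 0], [0, 0, 0, 0.002, 0], [0, 0, 0, 0.002, 0]],
  ],
  squeeze=25,
)

```text
clock: 3.2
tcp_pos: [0.5641, 0.4154, 0.0045]
eef_rot: [3.141, 0.0, -3.141]
contact_force: [-1.3, -1.6, 6.4]
finger_gap: 0.0194
grip_force: 24.9
```

Request:
carry_out(
  targets=[
    [[0, 0, 0, -0.045, 0], [0, 0, 0, -0.09, -0.14], [0, 0, -0.04, -0.11, -0.28], [0, 0, -0.08, -0.12, -0.42], [0, 0.002, -0.12, -0.12, -0.56]],
  ],
  squeeze=25,
)

```text
clock: 3.7
tcp_pos: [0.5625, 0.2946, 0.1258]
eef_rot: [-3.141, 0.003, -2.575]
contact_force: [0.4, -0.3, -1.6]
finger_gap: 0.0199
grip_force: 24.9
```

Request:
carry_out(
  targets=[
    [[0, 0, 0, 0, -0.14], [0, 0, 0, 0, -0.28], [0, 0, 0, 0, -0.42], [0, 0, 0, 0, -0.56], [0, 0, 0, 0, -0.7]],
  ],
)

```text
clock: 4.2
tcp_pos: [0.5617, 0.2952, 0.1238]
eef_rot: [3.141, -0.0, -1.876]
contact_force: [0.4, -0.5, -0.8]
finger_gap: 0.0198
grip_force: 24.9
```

Request:
carry_out(
  targets=[
    [[0, 0.01, -0.002, 0.005, -0.14], [0, 0.02, -0.005, 0.015, -0.28], [0, 0.027, -0.0065, 0.025, -0.305], [0, 0.027, -0.0065, 0.035, -0.305], [0, 0.027, -0.0065, 0.035, -0.305]],
  ],
)

```text
clock: 4.7
tcp_pos: [0.5591, 0.2674, 0.0876]
eef_rot: [3.14, -0.001, -1.578]
contact_force: [0.2, -0.2, -1.4]
finger_gap: 0.0198
grip_force: 24.9
```

```bash
python3 - <<'E'
from h import *
s=st(); im,d=cap("top"); P=cloud("top",d)
hsv=cv2.cvtColor(im,cv2.COLOR_RGB2HSV)
cv2.imwrite("pics/t2.png",cv2.resize(im[100:340,250:500,::-1],None,fx=2.4,fy=2.4))
im,d=cap("scene"); cv2.imwrite("pics/s2.png",im[:,:,::-1])
im,d=cap("wrist"); cv2.imwrite("pics/w2.png",im[:,:,::-1]);P=wcloud(d,s)
hsv=cv2.cvtColor(im,cv2.COLOR_RGB2HSV)
m=(hsv[...,0]<20)&(hsv[...,1]>170)&(hsv[...,2]>100)&(d>0)&(P[...,2]>.05)&(np.hypot(P[...,0]-.56,P[...,1]-.267)<.12)
q=P[m]; rect("orange",q)
for a in np.arange(.16,.30,.02):
    k=abs(q[:,1]-a)<.004
    if k.sum(): print(round(a,3),np.round(np.median(q[k],0),4),k.sum())
E
```

```text
{'clock': 4.7, 'tcp_pos': [0.5591, 0.2674, 0.0876], 'eef_rot': [3.1397, -0.0007, -1.578], 'contact_force': [0.1597, -0.1856, -1.3719], 'finger_gap': 0.0198, 'grip_force': 24.9429, 'joints': [0.4085, 0.4294, 1.9426, 0.0001, 0.7716, -2.7261]}
orange 7675 [563.4 211.8] [ 42.1 131.3] 14.5 z [0.0698 0.0983 0.0994]
0.16 [0.5916 0.1574 0.0686] 138
0.18 [0.5584 0.1818 0.0978] 329
0.2 [0.5582 0.2016 0.0984] 502
0.22 [0.5587 0.2204 0.0984] 706
0.24 [0.5585 0.24   0.0984] 717
0.26 [0.5586 0.2599 0.0983] 650
0.28 [0.5677 0.2763 0.096 ] 4
```

View pics/w2.png

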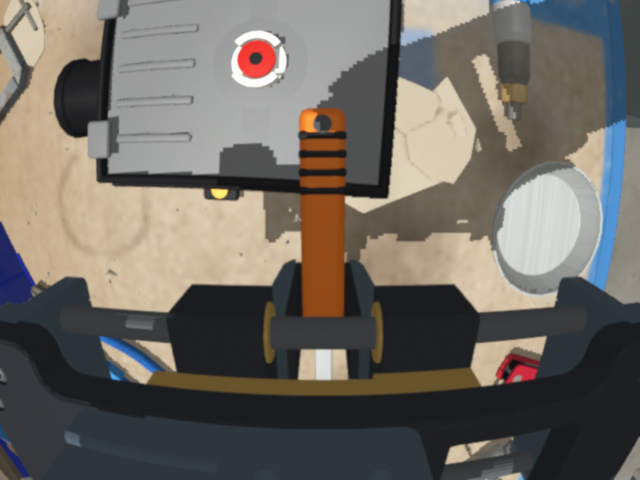

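The wrist view shows the tool level, with its tail over the left rim at (323,190) and the rivet at (257,58). Its sides look clear. I'll press the tail on the rim to pivot the tool in the fingers.

Request:
carry_out(
  targets=[
    [[0, 0, 0, 0.01, 0], [0, 0, 0, 0.02, 0], [0, 0, 0, 0.028, 0], [0, 0, 0, 0.036, 0], [0, 0, 0, 0.044, 0]],
  ],
  squeeze=20,
)

```text
clock: 5.35
tcp_pos: [0.56, 0.2676, 0.0443]
eef_rot: [-3.141, -0.0, -1.576]
contact_force: [0.4, -0.6, 4.7]
finger_gap: 0.0201
grip_force: 20.0
```

```bash
cat > tool.py <<'E'
from h import *
def slope(ax=1,lo=-.10,hi=-.015,sg=1):
    s=st(); im,d=cap("wrist"); P=wcloud(d,s)
    hsv=cv2.cvtColor(im,cv2.COLOR_RGB2HSV); t=np.array(s["tcp_pos"])
    m=(hsv[...,0]<20)&(hsv[...,1]>170)&(hsv[...,2]>60)&(d>0)&(abs(P[...,1-ax]-t[1-ax])<.009)
    q=P[m]; r=q[:,ax]-t[ax]; k=(r>lo)&(r<hi); q=q[k]; r=r[k]
    b=np.polyfit(r,q[:,2],1)
    k=abs(np.polyval(b,r)-q[:,2])<.003; b=np.polyfit(r[k],q[k,2],1); c=np.polyfit(r[k],q[k,1-ax],1)
    th=-np.arctan(b[0]); zc=b[1]-.008/np.cos(th)
    print("n",k.sum(),"slope deg",np.degrees(th),"axis z at tcp minus tcp z",zc-t[2],"lateral off",c[1]-t[1-ax],"yaw dev deg",np.degrees(np.arctan(c[0])),"r range",r[k].min(),r[k].max())
    return s,im,d,P
E
python3 - <<'E'
from tool import *
s,im,d,P=slope()
cv2.imwrite("pics/w3.png",im[:,:,::-1])
E
```

```text
{'clock': 5.35, 'tcp_pos': [0.56, 0.2676, 0.0443], 'eef_rot': [-3.1414, -0.0002, -1.5761], 'contact_force': [0.4197, -0.5534, 4.7327], 'finger_gap': 0.0201, 'grip_force': 20.0016, 'joints': [0.4084, 0.4982, 1.9442, -0.0004, 0.6992, -2.7276]}
n 5361 slope deg 28.61914989894585 axis z at tcp minus tcp z 0.005013145022816953 lateral off -0.00024237084643519147 yaw dev deg -0.1255898669858949 r range -0.07682528487801765 -0.015002339914432561
```

Request:
carry_out(
  targets=[
    [[0, 0, 0, 0.004, 0], [0, 0, 0, 0.008, 0], [0, 0, 0, 0.008, 0]],
  ],
)

```text
clock: 5.7
tcp_pos: [0.5598, 0.2677, 0.0365]
eef_rot: [3.141, 0.0, -1.576]
contact_force: [0.6, 2.5, -0.2]
finger_gap: 0.0201
grip_force: 20.0
```

```bash
python3 - <<'E'
from tool import *
s,im,d,P=slope()
E
```

```text
{'clock': 5.7, 'tcp_pos': [0.5598, 0.2677, 0.0365], 'eef_rot': [3.1415, 0.0, -1.5764], 'contact_force': [0.6142, 2.4564, -0.213], 'finger_gap': 0.0201, 'grip_force': 20.0001, 'joints': [0.4085, 0.5108, 1.9442, 0.0001, 0.6867, -2.7276]}
n 4154 slope deg 34.57185971113971 axis z at tcp minus tcp z 0.006579318489886729 lateral off -0.0006203216472536743 yaw dev deg -0.6227775019108358 r range -0.07162527940249869 -0.015022957567251694
```

Request:
carry_out(
  targets=[
    [[0, 0, 0, 0, 0], [0, 0, 0, -0.02, 0], [0, -0.01, 0, -0.06, 0], [0, -0.01, 0, -0.09, 0], [0, -0.01, 0, -0.09, 0]],
  ],
  squeeze=60,
)

```text
clock: 6.25
tcp_pos: [0.5617, 0.2785, 0.1309]
eef_rot: [-3.137, 0.002, -1.576]
contact_force: [0.4, -0.3, -1.5]
finger_gap: 0.0197
grip_force: 60.0
```

```bash
python3 - <<'E'
from tool import *
s,im,d,P=slope()
cv2.imwrite("pics/w4f.png",im[:,:,::-1])
hsv=cv2.cvtColor(im,cv2.COLOR_RGB2HSV)
near=np.hypot(P[...,0]-.593,P[...,1]-.151)<.025
red=near&((hsv[...,0]<8)|(hsv[...,0]>172))&(hsv[...,1]>150)&(d>0)&(P[...,2]>.06)
white=near&(hsv[...,1]<70)&(hsv[...,2]>170)&(d>0)&(P[...,2]>.058)
rect("red",P[red]); rect("white",P[white])
for nm,m in(("red",red),("white",white)):
    (cx,cy),r=cv2.minEnclosingCircle(P[m][:,:2].astype(np.float32)*1000); print(nm,"circ",cx,cy,r)
v,u=np.nonzero(near); 
box=(abs(P[...,2]-.067)<.004)&(abs(P[...,1]-.15)<.085)&(P[...,0]>.5)&(P[...,0]<.71)&(d>0)&(hsv[...,2]<90)
# left rim line: outer edge y by x
q=P[(d>0)&(P[...,2]>.062)&(P[...,2]<.072)&(P[...,0]>.53)&(P[...,0]<.68)&(P[...,1]>.195)&(P[...,1]<.235)]
xs=np.arange(.53,.68,.01); e=[(x,np.percentile(q[abs(q[:,0]-x)<.004][:,1],95)) for x in xs if (abs(q[:,0]-x)<.004).sum()>5]
e=np.array(e); print("left rim",np.round(np.polyfit(e[:,0]-.6,e[:,1],1),4), np.round(e[::4],3).tolist())
q=P[(d>0)&(P[...,2]>.062)&(P[...,2]<.072)&(P[...,0]>.5)&(P[...,0]<.535)&(P[...,1]>.09)&(P[...,1]<.21)]
e=np.array([(y,np.percentile(q[abs(q[:,1]-y)<.004][:,0],5)) for y in np.arange(.09,.21,.01) if (abs(q[:,1]-y)<.004).sum()>5])
print("near rim",np.round(np.polyfit(e[:,0]-.15,e[:,1],1),4) if len(e)>1 else e)
cv2.imwrite("pics/w4.png",cv2.resize(im[max(v.min()-8,0):v.max()+8,u.min()-8:u.max()+8,::-1],None,fx=6,fy=6,interpolation=cv2.INTER_CUBIC)); print(u.min(),v.min(),u.max(),v.max())
E
```

```text
{'clock': 6.25, 'tcp_pos': [0.5617, 0.2785, 0.1309], 'eef_rot': [-3.1367, 0.0021, -1.5761], 'contact_force': [0.3606, -0.2653, -1.5297], 'finger_gap': 0.0197, 'grip_force': 59.9993, 'joints': [0.4233, 0.3725, 1.9232, -0.0001, 0.8405, -2.7129]}
n 4149 slope deg 34.38495875296652 axis z at tcp minus tcp z 0.006569046059512584 lateral off -0.0006840080974972462 yaw dev deg -0.5449963434155981 r range -0.071146581232985 -0.015068708832672528
red 647 [592.5 150.4] [19.5 18.3] 88.1 z [0.0687 0.0699 0.0712]
white 931 [593. 150.] [32.4 37.7] 36.7 z [0.0596 0.0681 0.071 ]
red circ 592.960205078125 150.53146362304688 10.010478019714355
white circ 595.6482543945312 152.96612548828125 21.902393341064453
left rim [-0.07    0.2178] [[0.53, 0.223], [0.6, 0.218], [0.64, 0.215], [0.68, 0.212]]
near rim [0.0719 0.52  ]
235 24 311 97
```

View pics/w4.png

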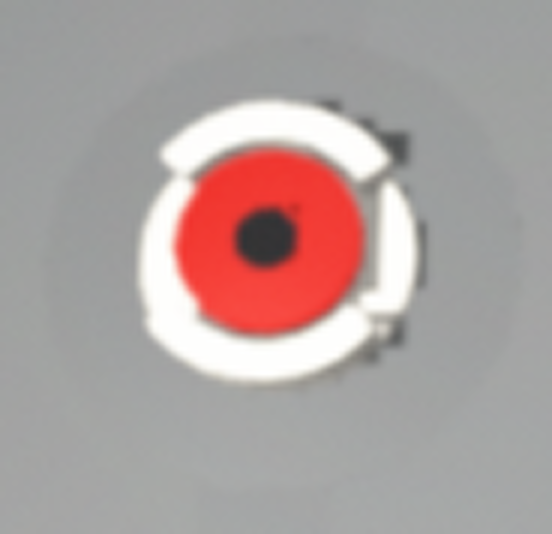

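The crop, taken from pixels (235,24) to (311,97), shows the red head with notch gaps at image left and right, which is the box's ±x. The box yaw is about -4° from both rims, and the rivet centre at (0.593, 0.1505) agrees with the given rim distances. Before moving I'll check clearance to the vice.

```bash
python3 - <<'E'
from h import *
d=np.load("top0.npy"); P=cloud("top",d)
for x0 in np.arange(.40,.70,.04):
    o=[]
    for h in (.03,.1,.15,.2):
        q=P[(d>0)&(abs(P[...,0]-x0)<.02)&(P[...,2]>h)&(P[...,2]<.4)&(P[...,1]<.075)&(P[...,1]>-.25)]
        o.append((h,round(float(np.percentile(q[:,1],99)),3),len(q)) if len(q) else None)
    print(round(x0,2),o)
E
```

```text
0.4 [(0.03, 0.013, 3181), (0.1, 0.013, 2905), (0.15, 0.013, 2750), (0.2, 0.013, 2602)]
0.44 [(0.03, 0.016, 2738), (0.1, 0.015, 2618), (0.15, 0.015, 2502), (0.2, 0.015, 2260)]
0.48 [(0.03, 0.038, 3205), (0.1, 0.016, 3013), (0.15, 0.017, 2787), (0.2, 0.017, 2634)]
0.52 [(0.03, 0.016, 2839), (0.1, 0.016, 2554), (0.15, 0.016, 2331), (0.2, 0.016, 2044)]
0.56 [(0.03, 0.025, 2405), (0.1, 0.011, 1925), (0.15, 0.01, 1638), (0.2, 0.004, 163)]
0.6 [(0.03, 0.022, 2280), (0.1, 0.01, 1928), (0.15, -0.004, 1617), None]
0.64 [(0.03, 0.042, 2022), (0.1, -0.004, 1807), (0.15, -0.004, 1580), None]
0.68 [(0.03, -0.003, 1860), (0.1, -0.004, 1781), (0.15, -0.004, 1555), None]
```

Request:
carry_out(
  targets=[
    [[0, 0, 0, 0, 0.14], [0, 0, 0, 0, 0.28], [0, 0, 0, 0, 0.42], [0, 0, 0, 0, 0.56], [0, 0, 0, 0, 0.7]],
  ],
)

```text
clock: 6.8
tcp_pos: [0.5588, 0.277, 0.1253]
eef_rot: [3.141, -0.002, -2.282]
contact_force: [0.1, 0.1, 0.1]
finger_gap: 0.0197
grip_force: 60.0
```

Request:
carry_out(
  targets=[
    [[0, 0.03, -0.012, 0, 0.14], [0, 0.06, -0.024, 0, 0.28], [0, 0.09, -0.036, 0, 0.42], [0, 0.12, -0.049, 0, 0.56], [0, 0.12, -0.049, 0, 0.7]],
  ],
)

```text
clock: 7.3
tcp_pos: [0.5167, 0.1515, 0.1252]
eef_rot: [-3.141, -0.004, -2.984]
contact_force: [0.4, 1.0, -1.6]
finger_gap: 0.0193
grip_force: 60.0
```

Request:
carry_out(
  targets=[
    [[0, 0, 0, 0, 0.14], [0, 0, 0, 0, 0.235], [0, 0, 0, 0, 0.235], [0, 0, 0, 0, 0.235]],
  ],
)

```text
clock: 7.7
tcp_pos: [0.5187, 0.1543, 0.1261]
eef_rot: [-3.141, -0.001, 3.075]
contact_force: [-0.3, -0.0, -0.4]
finger_gap: 0.0198
grip_force: 60.0
```

```bash
python3 - <<'E'
from h import *
s=st()
for n in("top","scene"):
    im,d=cap(n); np.save(f"{n}5.npy",d); cv2.imwrite(f"pics/{n}5.png",im[:,:,::-1])
    for t in("pry_tip","rivet_mid","pin_top"):
        print(n,t,[(np.round(x["xyz"],4).tolist(),round(x["p"],2)) for x in bot.find_in(n,t)[:2]])
    u,v=proj(n,[.58,.151,.09]).astype(int); print(u,v)
    a=cv2.resize(im[v-32:v+32,u-42:u+42,::-1],None,fx=4.6,fy=6.2,interpolation=cv2.INTER_CUBIC)
    globals()[n]=a
cv2.imwrite("pics/both5.png",np.hstack([top,scene]))
E
```

```text
{'clock': 7.7, 'tcp_pos': [0.5187, 0.1543, 0.1261], 'eef_rot': [-3.1411, -0.0014, 3.0748], 'contact_force': [-0.3233, -0.0355, -0.4037], 'finger_gap': 0.0198, 'grip_force': 59.9996, 'joints': [0.2461, 0.2613, 2.0926, -0.0001, 0.7892, -1.2579]}
top pry_tip [([0.4618, 0.1614, 0.1778], 0.57)]
top rivet_mid [([0.3823, 0.2522, 0.0032], 0.56)]
top pin_top [([0.4638, 0.1632, 0.1787], 0.47)]
414 193
scene pry_tip [([0.4742, 0.1656, 0.1666], 0.55)]
scene rivet_mid [([0.5912, 0.1534, 0.0705], 0.49)]
scene pin_top []
335 168
```

View pics/both5.png

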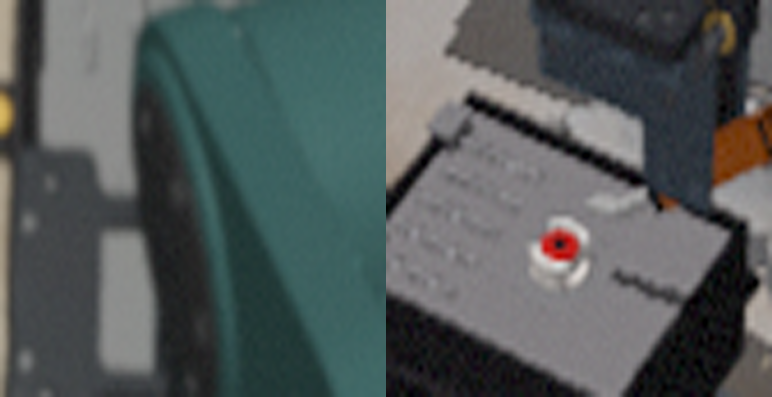

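The top view is blocked by the arm. The scene crop shows the blade end at about (588,205), to the robot side of the rivet at (560,245). I'll get the blade from the scene depth.

```bash
python3 - <<'E'
from h import *
d=np.load("scene5.npy"); P=cloud("scene",d); im=cv2.imread("pics/scene5.png")
print("pred tip px",proj("scene",[.5795,.1514,.098]), "rivet top px",proj("scene",[.5928,.1505,.0705]))
c=bot.get_calibration("scene")["camera_matrix"]; print(np.round(c,0).tolist())
m=(d>0)&(P[...,2]>.078)&(P[...,2]<.125)&(P[...,0]>.54)&(P[...,0]<.61)&(abs(P[...,1]-.151)<.03)
v,u=np.nonzero(m); 
for a,b in sorted(zip(u,v)): print(a,b,np.round(P[b,a],4).tolist(),im[b,a].tolist())
near=(d>0)&(np.hypot(P[...,0]-.593,P[...,1]-.151)<.022)&(P[...,2]>.066)
red=near&(im[...,2]>150)&(im[...,1]<90)
print("red",np.round(np.median(P[red],0),4),np.round(P[red].min(0),4),np.round(P[red].max(0),4),red.sum())
v,u=np.nonzero(red);print(u.mean(),v.mean())
E
```

```text
pred tip px [335.66485652 166.13925881] rivet top px [330.62628562 174.09749801]
[[607.0, 0.0, 321.0], [0.0, 607.0, 234.0], [0.0, 0.0, 1.0]]
336 169 [0.5771, 0.1544, 0.0927] [130, 129, 130]
337 168 [0.5743, 0.1551, 0.0969] [158, 158, 159]
337 169 [0.5746, 0.1544, 0.0936] [135, 136, 135]
338 167 [0.5748, 0.1489, 0.0956] [146, 145, 145]
338 168 [0.5711, 0.1562, 0.0987] [169, 167, 169]
338 169 [0.5717, 0.1551, 0.095] [142, 143, 144]
339 167 [0.5703, 0.1529, 0.0996] [153, 152, 153]
339 168 [0.5696, 0.1543, 0.098] [170, 170, 171]
339 169 [0.5677, 0.158, 0.0982] [152, 153, 153]
340 167 [0.5697, 0.149, 0.0973] [150, 150, 152]
340 168 [0.5684, 0.1515, 0.0966] [166, 167, 168]
340 169 [0.5665, 0.1555, 0.097] [158, 160, 160]
341 167 [0.5675, 0.1484, 0.0976] [152, 149, 152]
341 168 [0.5648, 0.1537, 0.0991] [167, 167, 170]
341 169 [0.5639, 0.1555, 0.0978] [167, 168, 167]
342 168 [0.5627, 0.153, 0.0994] [162, 164, 164]
342 169 [0.5628, 0.1527, 0.0964] [168, 167, 167]
343 168 [0.5602, 0.153, 0.1002] [159, 159, 161]
343 169 [0.5584, 0.1566, 0.1003] [148, 150, 150]
343 170 [0.5584, 0.1564, 0.0975] [1
[... 351 characters left out ...]
59]
346 168 [0.5509, 0.1568, 0.1057] [146, 146, 147]
346 169 [0.5514, 0.1557, 0.1021] [118, 119, 117]
347 166 [0.5521, 0.1491, 0.1059] [111, 110, 113]
347 167 [0.5496, 0.1544, 0.1074] [161, 162, 163]
347 168 [0.5472, 0.1593, 0.1086] [142, 142, 141]
347 169 [0.5471, 0.1593, 0.1059] [113, 114, 117]
348 166 [0.5476, 0.1534, 0.1102] [130, 128, 130]
348 167 [0.5445, 0.16, 0.1127] [163, 164, 164]
348 168 [0.5449, 0.159, 0.1091] [137, 135, 136]
349 166 [0.5407, 0.163, 0.1186] [114, 111, 113]
349 167 [0.5414, 0.1613, 0.1145] [121, 120, 122]
349 168 [0.5418, 0.1604, 0.1111] [118, 117, 119]
red [0.5913 0.1544 0.0692] [0.5859 0.1448 0.067 ] [0.6003 0.1622 0.0726] 22
330.1363636363636 175.27272727272728
```

Request:
carry_out(
  targets=[
    [[0, -0.001, 0, 0.01, 0], [0, -0.0015, 0, 0.02, 0], [0, -0.0015, 0, 0.026, 0], [0, -0.0015, 0, 0.028, 0], [0, -0.0015, 0, 0.028, 0]],
  ],
)

```text
clock: 8.6
tcp_pos: [0.5206, 0.1543, 0.0984]
eef_rot: [-3.141, -0.001, 3.072]
contact_force: [-0.1, -0.0, -1.2]
finger_gap: 0.0196
grip_force: 60.0
```

Request:
carry_out(
  targets=[
    [[0, 0, 0, 0.001, 0], [0, 0, 0, 0.001, 0]],
  ],
)

```text
clock: 8.8
tcp_pos: [0.521, 0.1544, 0.0981]
eef_rot: [3.141, 0.0, 3.072]
contact_force: [-0.6, -1.0, -2.1]
finger_gap: 0.0197
grip_force: 60.0
```

Request:
carry_out(
  targets=[
    [[0, 0, 0, 0.001, 0], [0, 0, 0, 0.001, 0]],
  ],
)

```text
clock: 9.0
tcp_pos: [0.5209, 0.1544, 0.097]
eef_rot: [3.142, 0.0, 3.072]
contact_force: [0.6, -0.5, -1.6]
finger_gap: 0.0195
grip_force: 60.0
```

Request:
carry_out(
  targets=[
    [[0, 0, 0, 0.001, 0], [0, 0, 0, 0.002, 0], [0, 0, 0, 0.002, 0]],
  ],
)

```text
clock: 9.3
tcp_pos: [0.5207, 0.1544, 0.0948]
eef_rot: [-3.141, -0.0, 3.072]
contact_force: [-0.9, -0.4, -0.8]
finger_gap: 0.0193
grip_force: 60.0
```

Request:
carry_out(
  targets=[
    [[0, 0, 0, 0.001, 0], [0, 0, 0, 0.001, 0]],
  ],
)

```text
clock: 9.5
tcp_pos: [0.5208, 0.1544, 0.0938]
eef_rot: [-3.142, -0.0, 3.072]
contact_force: [-0.1, 0.3, 0.1]
finger_gap: 0.0197
grip_force: 60.0
```

Request:
carry_out(
  targets=[
    [[0, 0, 0, 0.001, 0], [0, 0, 0, 0.001, 0]],
  ],
)

```text
clock: 9.7
tcp_pos: [0.5208, 0.1544, 0.0928]
eef_rot: [-3.142, -0.0, 3.072]
contact_force: [0.1, 0.2, -1.2]
finger_gap: 0.0197
grip_force: 60.0
```

Request:
carry_out(
  targets=[
    [[0, 0, 0, 0.001, 0], [0, 0, 0, 0.001, 0]],
  ],
)

```text
clock: 9.9
tcp_pos: [0.5208, 0.1544, 0.0918]
eef_rot: [-3.142, -0.0, 3.072]
contact_force: [-0.2, -0.6, -0.7]
finger_gap: 0.0196
grip_force: 60.0
```

Request:
carry_out(
  targets=[
    [[0, 0, 0, 0.001, 0], [0, 0, 0, 0.001, 0]],
  ],
)

```text
clock: 10.1
tcp_pos: [0.5208, 0.1544, 0.0911]
eef_rot: [-3.142, -0.0, 3.072]
contact_force: [-3.6, -1.3, 6.1]
finger_gap: 0.0193
grip_force: 60.0
```

```bash
python3 - <<'E'
from h import *
s=st()
im,d=cap("scene"); P=cloud("scene",d); s2=st()
u,v=proj("scene",[.58,.151,.07]).astype(int)
cv2.imwrite("pics/s6.png",cv2.resize(im[v-28:v+22,u-30:u+35,::-1],None,fx=11,fy=11,interpolation=cv2.INTER_CUBIC))
print(u,v)
E
```

```text
{'clock': 10.1, 'tcp_pos': [0.5208, 0.1544, 0.0911], 'eef_rot': [-3.1416, -0.0002, 3.0718], 'contact_force': [-3.6171, -1.2735, 6.0907], 'finger_gap': 0.0193, 'grip_force': 60.0012, 'joints': [0.2453, 0.3228, 2.0968, 0.0001, 0.7222, -1.2557]}
{'clock': 10.15, 'tcp_pos': [0.5208, 0.1544, 0.0911], 'eef_rot': [-3.1416, -0.0002, 3.0718], 'contact_force': [-3.4051, -0.8644, 5.3646], 'finger_gap': 0.0196, 'grip_force': 60.0013, 'joints': [0.2454, 0.3227, 2.0968, 0.0, 0.7222, -1.2557]}
335 175
```

View pics/s6.png

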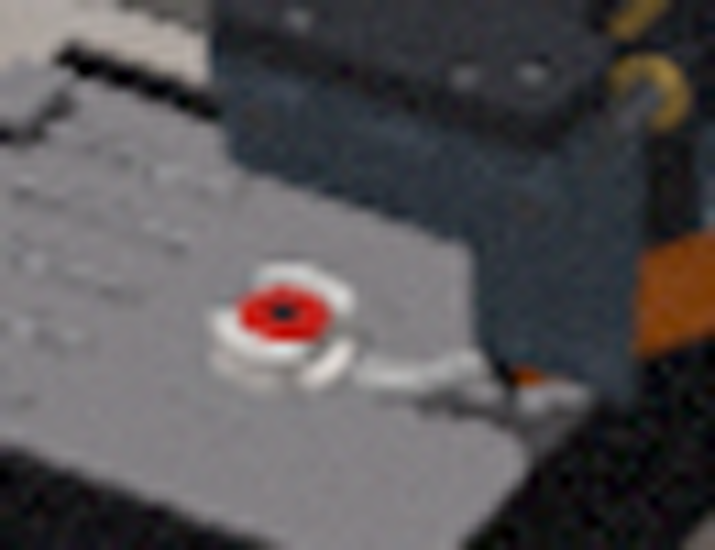

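Contact came at TCP z 0.0911, which matches the predicted tip height at the flange (0.062). The crop shows the blade end at (355,370) entering the notch. I'll back up 1 mm and slide in.

Request:
carry_out(
  targets=[
    [[0, 0, 0, -0.0012, 0], [0, 0, 0, -0.0012, 0], [0, -0.001, 0, -0.0012, 0], [0, -0.002, 0, -0.0012, 0], [0, -0.002, 0, -0.0012, 0]],
  ],
)

```text
clock: 10.65
tcp_pos: [0.5229, 0.1542, 0.0921]
eef_rot: [-3.142, -0.0, 3.072]
contact_force: [0.4, -0.2, -1.2]
finger_gap: 0.0195
grip_force: 60.0
```

Request:
carry_out(
  targets=[
    [[0, -0.001, 0, 0, 0], [0, -0.0015, 0, 0, 0], [0, -0.0015, 0, 0, 0]],
  ],
)

```text
clock: 10.95
tcp_pos: [0.5238, 0.1541, 0.092]
eef_rot: [-3.141, -0.001, 3.072]
contact_force: [-4.6, 0.8, 0.0]
finger_gap: 0.0197
grip_force: 60.0
```

Request:
carry_out(
  targets=[
    [[0, 0.001, 0, 0, 0], [0, 0.001, 0, -0.0008, 0], [0, 0.001, 0, -0.0014, 0], [0, 0.001, 0, -0.0014, 0]],
  ],
)

```text
clock: 11.35
tcp_pos: [0.5237, 0.1543, 0.0938]
eef_rot: [3.141, 0.001, 3.072]
contact_force: [-0.2, 0.8, -1.3]
finger_gap: 0.0197
grip_force: 60.0
```

Request:
carry_out(
  targets=[
    [[0, 0, 0, -0.001, 0], [0, 0, 0, -0.001, 0]],
  ],
)

```text
clock: 11.55
tcp_pos: [0.5235, 0.1543, 0.0947]
eef_rot: [3.141, 0.0, 3.072]
contact_force: [0.1, 0.2, -1.0]
finger_gap: 0.0194
grip_force: 60.0
```

```bash
python3 - <<'E'
from tool import *
slope(ax=0)
E
```

```text
{'clock': 11.55, 'tcp_pos': [0.5235, 0.1543, 0.0947], 'eef_rot': [3.1415, 0.0004, 3.0718], 'contact_force': [0.1329, 0.1669, -1.048], 'finger_gap': 0.0194, 'grip_force': 59.9995, 'joints': [0.2438, 0.3198, 2.0915, -0.0, 0.7299, -1.2571]}
n 3467 slope deg 34.27437399277743 axis z at tcp minus tcp z 0.00650639040311439 lateral off 0.0019384387336881803 yaw dev deg 0.4458957055590475 r range -0.07216063523238758 -0.015028013318638789
```

Request:
carry_out(
  targets=[
    [[0, -0.001, 0, 0, 0], [0, -0.002, 0, 0, 0], [0, -0.002, 0, 0, 0]],
  ],
)

```text
clock: 11.9
tcp_pos: [0.5255, 0.1541, 0.0945]
eef_rot: [3.142, 0.0, 3.072]
contact_force: [0.1, -0.3, -1.0]
finger_gap: 0.0196
grip_force: 60.0
```

Request:
carry_out(
  targets=[
    [[0, -0.001, 0, 0, 0], [0, -0.0015, 0, 0, 0], [0, -0.0015, 0, 0, 0]],
  ],
)

```text
clock: 12.2
tcp_pos: [0.5269, 0.154, 0.0945]
eef_rot: [-3.142, -0.0, 3.072]
contact_force: [0.4, 0.2, -0.7]
finger_gap: 0.0196
grip_force: 60.0
```

Request:
carry_out(
  targets=[
    [[0, -0.001, 0, 0.0003, 0], [0, -0.002, 0, 0.0003, 0], [0, -0.003, 0, 0.0003, 0], [0, -0.003, 0, 0.0003, 0]],
  ],
)

```text
clock: 12.6
tcp_pos: [0.53, 0.1538, 0.0943]
eef_rot: [3.142, 0.0, 3.072]
contact_force: [0.0, 0.3, -1.3]
finger_gap: 0.0192
grip_force: 60.0
```

Request:
carry_out(
  targets=[
    [[0, -0.001, 0, 0, 0], [0, -0.002, 0, 0, 0], [0, -0.003, 0, 0, 0], [0, -0.003, 0, 0, 0]],
  ],
)

```text
clock: 13.0
tcp_pos: [0.533, 0.1536, 0.0943]
eef_rot: [3.142, 0.0, 3.072]
contact_force: [1.1, -0.8, -0.2]
finger_gap: 0.0195
grip_force: 60.0
```

Request:
carry_out(
  targets=[
    [[0, -0.001, 0, 0, 0], [0, -0.001, 0, -0.001, 0], [0, -0.001, 0, -0.002, 0], [0, -0.001, 0, -0.003, 0], [0, -0.001, 0, -0.003, 0]],
  ],
)

```text
clock: 13.5
tcp_pos: [0.5337, 0.1535, 0.0973]
eef_rot: [-3.142, 0.0, 3.072]
contact_force: [1.3, 0.6, -3.2]
finger_gap: 0.0199
grip_force: 60.0
```

Request:
carry_out(
  targets=[
    [[0, 0, 0, -0.001, 0], [0, 0, 0, -0.002, 0], [0, 0, 0, -0.002, 0]],
  ],
)

```text
clock: 13.8
tcp_pos: [0.5337, 0.1534, 0.0992]
eef_rot: [-3.141, -0.0, 3.072]
contact_force: [1.5, -0.3, -6.0]
finger_gap: 0.0194
grip_force: 60.0
```

Request:
carry_out(
  targets=[
    [[0, 0, 0, -0.001, 0], [0, 0, 0, -0.002, 0], [0, 0, 0, -0.002, 0]],
  ],
)

```text
clock: 14.1
tcp_pos: [0.5337, 0.1535, 0.1013]
eef_rot: [-3.142, -0.0, 3.072]
contact_force: [-0.0, -0.8, -6.1]
finger_gap: 0.0197
grip_force: 60.0
```

```bash
cat > see.py <<'E'
from tool import *
slope(ax=0); im,d=cap("scene"); P=cloud("scene",d)
near=(d>0)&(np.hypot(P[...,0]-.593,P[...,1]-.151)<.03)&(P[...,2]>.06)
red=near&(im[...,0]>150)&(im[...,1]<90); v,u=np.nonzero(red)
print("red",np.round(np.median(P[red],0),4),red.sum(),u.mean(),v.mean())
E
python3 see.py
```

```text
{'clock': 14.1, 'tcp_pos': [0.5337, 0.1535, 0.1013], 'eef_rot': [-3.1415, -0.0002, 3.0718], 'contact_force': [-0.0378, -0.7752, -6.0753], 'finger_gap': 0.0197, 'grip_force': 59.9979, 'joints': [0.2381, 0.3217, 2.0712, -0.0, 0.7489, -1.2629]}
n 3580 slope deg 34.791052712982854 axis z at tcp minus tcp z 0.006136845646609948 lateral off 0.0015973612922266789 yaw dev deg 0.1766188544954712 r range -0.07150112279568488 -0.01504742478429788
red [0.5921 0.1538 0.0728] 30 329.93333333333334 173.9
```

Request:
carry_out(
  targets=[
    [[0, 0, 0, -0.001, 0], [0, 0, 0, -0.002, 0], [0, 0, 0, -0.0025, 0], [0, 0, 0, -0.0025, 0]],
  ],
)

```text
clock: 14.6
tcp_pos: [0.5338, 0.1535, 0.1038]
eef_rot: [3.142, 0.0, 3.072]
contact_force: [0.2, -0.7, -6.8]
finger_gap: 0.0196
grip_force: 60.0
```

```bash
python3 see.py
```

```text
{'clock': 14.6, 'tcp_pos': [0.5338, 0.1535, 0.1038], 'eef_rot': [3.1415, 0.0001, 3.0718], 'contact_force': [0.1829, -0.6704, -6.7634], 'finger_gap': 0.0196, 'grip_force': 59.9977, 'joints': [0.2381, 0.3175, 2.0706, 0.0, 0.7533, -1.2629]}
n 3524 slope deg 34.78238772278857 axis z at tcp minus tcp z 0.006096957823182189 lateral off 0.0014654865509345638 yaw dev deg -0.0470136771864862 r range -0.07161517904001313 -0.015104279062319592
red [0.5938 0.154  0.0756] 28 329.7857142857143 173.0
```

Request:
carry_out(
  targets=[
    [[0, 0, 0, -0.0005, 0], [0, 0, 0, -0.001, 0], [0, 0, 0, -0.001, 0]],
  ],
)

```text
clock: 15.0
tcp_pos: [0.5339, 0.1535, 0.1048]
eef_rot: [3.142, 0.0, 3.072]
contact_force: [1.1, -0.7, -6.9]
finger_gap: 0.0197
grip_force: 60.0
```

Request:
carry_out(
  targets=[
    [[0, 0, 0, -0.0005, 0], [0, 0, 0, -0.001, 0], [0, 0, 0, -0.001, 0]],
  ],
)

```text
clock: 15.3
tcp_pos: [0.5339, 0.1535, 0.1058]
eef_rot: [3.142, 0.0, 3.072]
contact_force: [0.6, -0.1, -6.8]
finger_gap: 0.0192
grip_force: 60.0
```

```bash
python3 see.py
```

```text
{'clock': 15.3, 'tcp_pos': [0.5339, 0.1535, 0.1058], 'eef_rot': [3.1415, 0.0001, 3.0718], 'contact_force': [0.6317, -0.0696, -6.8475], 'finger_gap': 0.0192, 'grip_force': 59.9979, 'joints': [0.2381, 0.3142, 2.0702, 0.0, 0.757, -1.2629]}
n 3562 slope deg 34.69963857012293 axis z at tcp minus tcp z 0.006172348332774899 lateral off 0.0015079288295071214 yaw dev deg 0.044437628266519244 r range -0.07177491829087318 -0.01507740197292562
red [0.5936 0.154  0.0778] 28 329.7142857142857 172.14285714285714
```

Request:
carry_out(
  targets=[
    [[0, 0, 0, -0.0005, 0], [0, 0, 0, -0.001, 0], [0, 0, 0, -0.001, 0]],
  ],
)

```text
clock: 15.7
tcp_pos: [0.5342, 0.1536, 0.1071]
eef_rot: [3.141, 0.001, 3.072]
contact_force: [-0.1, -0.2, -2.2]
finger_gap: 0.0197
grip_force: 60.0
```

```bash
python3 see.py
```

```text
{'clock': 15.7, 'tcp_pos': [0.5342, 0.1536, 0.1071], 'eef_rot': [3.1413, 0.0008, 3.0718], 'contact_force': [-0.1094, -0.2109, -2.1577], 'finger_gap': 0.0197, 'grip_force': 59.9991, 'joints': [0.2381, 0.3123, 2.0696, 0.0, 0.7588, -1.2629]}
n 3520 slope deg 34.476694267836635 axis z at tcp minus tcp z 0.00616545962676876 lateral off 0.0012684592594176813 yaw dev deg -0.23840268764858905 r range -0.07200960248920002 -0.015047547620823831
red [0.5949 0.1537 0.0786] 26 328.88461538461536 171.5
```

Request:
carry_out(
  targets=[
    [[0, 0, 0, 0.001, 0], [0, 0, 0, 0.0025, 0], [0, 0.002, 0, 0.003, 0], [0, 0.006, 0, 0.003, 0], [0, 0.012, 0, 0.003, 0]],
  ],
)

```text
clock: 16.3
tcp_pos: [0.5215, 0.1543, 0.1037]
eef_rot: [-3.142, -0.0, 3.072]
contact_force: [-0.9, 1.0, -1.0]
finger_gap: 0.0193
grip_force: 60.0
```

Request:
carry_out(
  targets=[
    [[0, 0.01, 0, 0, 0], [0, 0.03, 0, 0, 0], [0, 0.05, 0, -0.02, 0], [0, 0.05, 0.02, -0.06, 0], [0, 0.04, 0.06, -0.08, 0]],
  ],
)

```text
clock: 16.8
tcp_pos: [0.4849, 0.2165, 0.1861]
eef_rot: [3.141, 0.001, 3.07]
contact_force: [1.3, 0.1, -0.6]
finger_gap: 0.0195
grip_force: 60.0
```

```bash
python3 see.py; python3 - <<'E'
from h import *
d=np.load("top0.npy"); P=cloud("top",d); 
m=(d>0)&(P[...,2]>.006)&(P[...,0]>.45)&(P[...,0]<.75)&(P[...,1]>.23)&(P[...,1]<.5)
H,xe,ye=np.histogram2d(P[m][:,0],P[m][:,1],bins=[np.arange(.45,.76,.03),np.arange(.23,.51,.03)]); print(ye.round(2)); 
for r,x in zip(H,xe): print(round(x,2),r.astype(int))
E
```

```text
{'clock': 16.8, 'tcp_pos': [0.4849, 0.2165, 0.1861], 'eef_rot': [3.1414, 0.001, 3.0701], 'contact_force': [1.2888, 0.0518, -0.6054], 'finger_gap': 0.0195, 'grip_force': 59.9988, 'joints': [0.3762, 0.151, 2.0905, -0.0003, 0.8992, -1.123]}
n 3478 slope deg 34.540789230973225 axis z at tcp minus tcp z 0.006077807386667244 lateral off 0.001395880110204667 yaw dev deg -0.08334973078390322 r range -0.07161606963242301 -0.015006618453129006
red [0.593  0.1525 0.0762] 33 330.1818181818182 172.45454545454547
[0.23 0.26 0.29 0.32 0.35 0.38 0.41 0.44 0.47 0.5 ]
0.45 [ 0  0  0  0  0  7 11  0  0]
0.48 [ 0  0  0  0  0 56 83  0  0]
0.51 [ 0  0  0  0  0 56 83  0  0]
0.54 [ 1  0  0  0  0 57 86  0  0]
0.57 [ 0  0  0  0  0 44 61  0  0]
0.6 [12  0  0  0  0 29 43  0  0]
0.63 [7 0 0 0 0 1 3 0 0]
0.66 [0 0 0 0 0 0 0 1 0]
0.69 [ 0  0  0  0 25 50 10  0  0]
0.72 [ 0  0  0  0 67 28 47  0 93]
```

Request:
carry_out(
  targets=[
    [[0, -0.008, 0.04, 0, 0], [0, -0.017, 0.08, 0, 0], [0, -0.025, 0.12, 0.02, 0], [0, -0.034, 0.156, 0.06, 0], [0, -0.034, 0.156, 0.1, 0]],
  ],
)

```text
clock: 17.4
tcp_pos: [0.532, 0.3737, 0.0836]
eef_rot: [3.139, 0.003, 3.074]
contact_force: [0.1, -0.3, -1.0]
finger_gap: 0.0196
grip_force: 60.0
```

Request:
carry_out(
  targets=[
    [[0, 0, 0, 0.025, 0], [0, 0, 0, 0.04, 0], [0, 0, 0, 0.05, 0], [0, 0, 0, 0.05, 0]],
  ],
  squeeze=15,
)

```text
clock: 17.8
tcp_pos: [0.5306, 0.3698, 0.0333]
eef_rot: [-3.141, -0.001, 3.072]
contact_force: [0.6, -0.1, -1.3]
finger_gap: 0.0201
grip_force: 15.0
```

Request:
carry_out(
  targets=[
    [[0, 0, 0, 0.006, 0], [0, 0, 0, 0.012, 0], [0, 0, 0, 0.018, 0], [0, 0, 0, 0.022, 0], [0, 0, 0, 0.022, 0]],
  ],
  squeeze=8,
)

```text
clock: 18.3
tcp_pos: [0.5308, 0.3701, 0.0112]
eef_rot: [-3.141, -0.0, 3.072]
contact_force: [-0.3, -0.6, -1.3]
finger_gap: 0.0197
grip_force: 8.0
```

```bash
python3 see.py
```

```text
{'clock': 18.3, 'tcp_pos': [0.5308, 0.3701, 0.0112], 'eef_rot': [-3.1413, -0.0003, 3.0718], 'contact_force': [-0.2573, -0.5729, -1.2741], 'finger_gap': 0.0197, 'grip_force': 7.9999, 'joints': [0.5729, 0.5822, 1.8868, -0.0001, 0.673, -0.9281]}
n 4909 slope deg 15.426365390548622 axis z at tcp minus tcp z 0.005508801060240133 lateral off 0.0003999556610648769 yaw dev deg -1.2912804573303247 r range -0.08617109977028148 -0.015033836052310012
red [nan nan nan] 0 nan nan
  return _methods._mean(a, axis=axis, dtype=dtype,
  ret = um.true_divide(
see.py:5: RuntimeWarning: Mean of empty slice.
  print("red",np.round(np.median(P[red],0),4),red.sum(),u.mean(),v.mean())
  ret = ret.dtype.type(ret / rcount)
```

Request:
carry_out(
  targets=[
    [[0, 0, 0, 0.004, 0], [0, 0, 0, 0.0065, 0], [0.3, 0, 0, 0.0065, 0], [0.45, 0, 0, 0.0065, 0], [0.5, 0, 0, 0.0065, 0]],
  ],
)

```text
clock: 18.9
tcp_pos: [0.531, 0.3702, 0.0053]
eef_rot: [3.142, 0.0, 3.072]
contact_force: [-0.2, 0.1, 0.0]
finger_gap: 0.0406
grip_force: 0.0
```

Request:
carry_out(
  targets=[
    [[0.6, 0, 0, -0.01, 0], [0.8, 0, 0, -0.05, 0], [1, 0, 0, -0.1, 0], [1, 0, -0.04, -0.14, 0], [1, 0, -0.08, -0.15, 0]],
  ],
)

```text
clock: 19.4
tcp_pos: [0.5269, 0.2913, 0.1599]
eef_rot: [3.139, 0.005, 3.074]
contact_force: [0.6, -0.6, -0.7]
finger_gap: 0.0804
grip_force: 0.0
```

```bash
python3 - <<'E'
from h import *
s=st(); im,d=cap("wrist"); cv2.imwrite("pics/w7.png",im[:,:,::-1]); P=wcloud(d,s)
hsv=cv2.cvtColor(im,cv2.COLOR_RGB2HSV)
m=(hsv[...,0]<20)&(hsv[...,1]>170)&(hsv[...,2]>60)&(d>0)&(P[...,2]<.06)&(P[...,2]>.004)&(abs(P[...,0]-.51)<.1)&(abs(P[...,1]-.37)<.04)
rect("orange",P[m])
im,d=cap("scene"); P=cloud("scene",d)
near=(d>0)&(np.hypot(P[...,0]-.593,P[...,1]-.151)<.03)&(P[...,2]>.06)
red=near&(im[...,0]>150)&(im[...,1]<90); print(red.sum(),np.round(np.median(P[red],0),4))
E
```

```text
{'clock': 19.4, 'tcp_pos': [0.5269, 0.2913, 0.1599], 'eef_rot': [3.1385, 0.0051, 3.0738], 'contact_force': [0.6212, -0.6258, -0.7046], 'finger_gap': 0.0804, 'grip_force': 0.0, 'joints': [0.4664, 0.2959, 1.9649, 0.0, 0.8748, -1.0366]}
orange 2372 [493.5 372.6] [ 20.1 107.8] 86.0 z [0.0115 0.0151 0.0165]
19 [0.5898 0.1545 0.0766]
```

Request:
carry_out(
  targets=[
    [[0.7, -0.025, -0.045, 0, 0], [0.6, -0.05, -0.09, 0, 0], [0.6, -0.0752, -0.136, 0, 0], [0.6, -0.0752, -0.136, 0.03, 0], [0.6, -0.0752, -0.136, 0.06, 0]],
  ],
  squeeze=15,
)

```text
clock: 20.0
tcp_pos: [0.5924, 0.1482, 0.0957]
eef_rot: [3.141, 0.003, 3.069]
contact_force: [-0.3, 0.5, 0.0]
finger_gap: 0.0558
grip_force: 0.0
```

Request:
carry_out(
  targets=[
    [[0.6, 0, 0, 0.005, 0], [0.6, 0, 0, 0.005, 0]],
  ],
)

```text
clock: 20.2
tcp_pos: [0.5904, 0.1497, 0.09]
eef_rot: [-3.141, -0.002, 3.072]
contact_force: [0.3, 0.4, -0.7]
finger_gap: 0.0548
grip_force: 0.0
```

```bash
python3 - <<'E'
from h import *
s=st(); im,d=cap("wrist"); P=wcloud(d,s)
hsv=cv2.cvtColor(im,cv2.COLOR_RGB2HSV)
near=np.hypot(P[...,0]-.593,P[...,1]-.151)<.03
red=near&((hsv[...,0]<8)|(hsv[...,0]>172))&(hsv[...,1]>150)&(d>0)
rect("red",P[red])if red.sum()>4 else print(red.sum())
cv2.imwrite("pics/w8.png",im[:,:,::-1])
im,d=cap("scene"); u,v=proj("scene",[.593,.151,.075]).astype(int)
cv2.imwrite("pics/s8.png",cv2.resize(im[v-40:v+40,u-50:u+50,::-1],None,fx=6,fy=6,interpolation=cv2.INTER_CUBIC))
E
```

```text
{'clock': 20.2, 'tcp_pos': [0.5904, 0.1497, 0.09], 'eef_rot': [-3.1412, -0.0016, 3.072], 'contact_force': [0.2787, 0.4386, -0.6856], 'finger_gap': 0.0548, 'grip_force': 0.0, 'joints': [0.2101, 0.4118, 1.9642, 0.0001, 0.7672, -1.2912]}
red 842 [592.5 150.3] [19.3 18.6] 41.7 z [0.077  0.0779 0.0789]
```

View pics/s8.png

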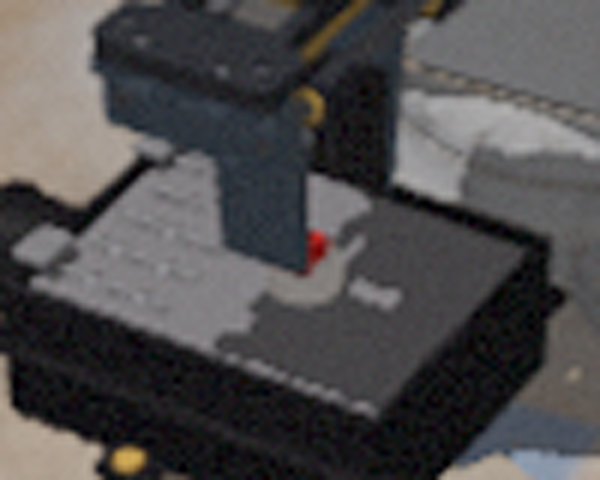

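The scene crop shows the fingers straddling the raised red head at (318,245). The wrist camera puts the pin top at z 0.078, so it is raised about 7.5 mm, and the rivet is seated. I'll go down on the collar and close.

Request:
carry_out(
  targets=[
    [[0.6, -0.002, 0, 0.01, 0], [0.55, -0.002, 0.0005, 0.02, 0], [0.5, -0.002, 0.0005, 0.026, 0], [0.4, -0.002, 0.0005, 0.026, 0], [0.3, -0.002, 0.0005, 0.026, 0]],
  ],
)

```text
clock: 20.8
tcp_pos: [0.5928, 0.1499, 0.0641]
eef_rot: [-3.141, -0.0, 3.072]
contact_force: [0.4, -0.2, 0.0]
finger_gap: 0.0327
grip_force: 0.0
```

Request:
carry_out(
  targets=[
    [[0.2, 0, 0, 0, 0], [0, 0, 0, 0, 0], [0, 0, 0, 0, 0]],
  ],
)

```text
clock: 21.1
tcp_pos: [0.593, 0.1499, 0.0644]
eef_rot: [3.142, 0.0, 3.072]
contact_force: [0.4, -0.8, -0.0]
finger_gap: 0.0295
grip_force: 15.0
```

Request:
carry_out(
  targets=[
    [[0, 0, 0, -0.005, 0], [0, 0, 0, -0.015, 0], [0, 0, 0, -0.03, 0], [0, 0, 0, -0.05, 0], [0, 0, 0, -0.07, 0]],
  ],
)

```text
clock: 21.6
tcp_pos: [0.593, 0.1499, 0.1362]
eef_rot: [3.141, 0.001, 3.072]
contact_force: [1.2, 0.9, -0.3]
finger_gap: 0.0291
grip_force: 15.0
```

```bash
python3 - <<'E'
from h import *
s=st(); im,d=cap("wrist"); P=wcloud(d,s)
hsv=cv2.cvtColor(im,cv2.COLOR_RGB2HSV); t=s["tcp_pos"]
near=np.hypot(P[...,0]-t[0],P[...,1]-t[1])<.03
red=near&((hsv[...,0]<8)|(hsv[...,0]>172))&(hsv[...,1]>150)&(d>0)
rect("red",P[red])if red.sum()>4 else print(red.sum())
E
```

```text
{'clock': 21.6, 'tcp_pos': [0.593, 0.1499, 0.1362], 'eef_rot': [3.1414, 0.0006, 3.0718], 'contact_force': [1.156, 0.8776, -0.334], 'finger_gap': 0.0291, 'grip_force': 14.9997, 'joints': [0.2095, 0.3453, 1.9504, -0.0, 0.8453, -1.2915]}
red 976 [591.7 149.4] [17.2 20.1] 9.0 z [0.1489 0.15   0.151 ]
```

Request:
carry_out(
  targets=[
    [[0, 0.045, 0.018, -0.01, 0], [0, 0.09, 0.037, -0.01, 0], [0, 0.135, 0.056, -0.01, 0], [0, 0.18, 0.075, -0.01, 0], [0, 0.215, 0.089, -0.01, 0]],
  ],
)

```text
clock: 22.15
tcp_pos: [0.3825, 0.2542, 0.1449]
eef_rot: [3.141, 0.001, 3.072]
contact_force: [-0.1, 0.8, -0.3]
finger_gap: 0.0293
grip_force: 15.0
```

Request:
carry_out(
  targets=[
    [[0, 0, 0, 0.04, 0], [0, 0, 0, 0.08, 0], [0, 0, 0, 0.105, 0], [0, 0, 0, 0.115, 0], [0, 0, 0, 0.115, 0]],
  ],
)

```text
clock: 22.65
tcp_pos: [0.3844, 0.2534, 0.0289]
eef_rot: [-3.141, -0.001, 3.072]
contact_force: [-0.6, -0.2, 0.6]
finger_gap: 0.0287
grip_force: 15.0
```

Request:
carry_out(
  targets=[
    [[0, 0, 0, 0.004, 0], [0, 0, 0, 0.004, 0], [0.38, 0, 0, 0.004, 0], [0.45, 0, 0, 0.004, 0], [0.5, 0, 0, 0, 0]],
  ],
)

```text
clock: 23.15
tcp_pos: [0.3846, 0.2536, 0.0295]
eef_rot: [-3.142, -0.0, 3.072]
contact_force: [-0.4, -0.2, 0.2]
finger_gap: 0.0446
grip_force: 0.0
```

Request:
carry_out(
  targets=[
    [[0.55, 0, 0, -0.03, 0], [0.6, 0, 0, -0.08, 0], [0.6, 0, 0, -0.12, 0], [0.6, -0.05, 0.04, -0.14, 0], [0.6, -0.1, 0.08, -0.14, 0]],
  ],
)

```text
clock: 23.65
tcp_pos: [0.4668, 0.3104, 0.1716]
eef_rot: [3.138, 0.005, 3.072]
contact_force: [-0.4, 0.5, -0.0]
finger_gap: 0.0545
grip_force: 0.0
```

Request:
carry_out(
  targets=[
    [[0.6, -0.05, 0.045, 0, 0], [0.6, -0.09, 0.09, 0, 0], [0.6, -0.09, 0.14, 0, 0], [0.6, -0.09, 0.14, 0, 0]],
  ],
)

```text
clock: 24.05
tcp_pos: [0.5659, 0.4455, 0.1677]
eef_rot: [3.141, 0.001, 3.072]
contact_force: [-0.7, -1.7, 0.5]
finger_gap: 0.0541
grip_force: 0.0
```

```bash
python3 - <<'E'
from h import *
s=st(); im,d=cap("top"); P=cloud("top",d)
hsv=cv2.cvtColor(im,cv2.COLOR_RGB2HSV)
red=((hsv[...,0]<8)|(hsv[...,0]>172))&(hsv[...,1]>120)&(d>0)&(np.hypot(P[...,0]-.385,P[...,1]-.254)<.05)
if red.sum(): rect("red",P[red])
m=(d>0)&(P[...,2]>.008)&(np.hypot(P[...,0]-.385,P[...,1]-.254)<.07); rect("dish",P[m])
w=(hsv[...,0]<20)&(hsv[...,1]>170)&(hsv[...,2]>120)&(abs(P[...,0]-.5)<.1)&(abs(P[...,1]-.37)<.04)&(d>0)
if w.sum(): rect("tool",P[w])
for t in("rivet_mid","dish_in","pencil_grinder"): print(t,[(np.round(x["xyz"],3).tolist(),round(x["p"],2)) for x in bot.find_in("top",t)[:2]])
cv2.imwrite("pics/end.png",im[:,:,::-1])
E
```

```text
{'clock': 24.05, 'tcp_pos': [0.5659, 0.4455, 0.1677], 'eef_rot': [3.1406, 0.0009, 3.072], 'contact_force': [-0.6777, -1.7159, 0.5169], 'finger_gap': 0.0541, 'grip_force': 0.0, 'joints': [0.6345, 0.4599, 1.711, 0.0002, 0.9694, -0.8669]}
dish 52469 [371.4 271.7] [139.9  95.1] 37.6 z [0.6576 0.7144 0.7474]
rivet_mid []
dish_in []
pencil_grinder [([0.425, 0.035, 0.028], 0.7)]
```

View pics/end.png

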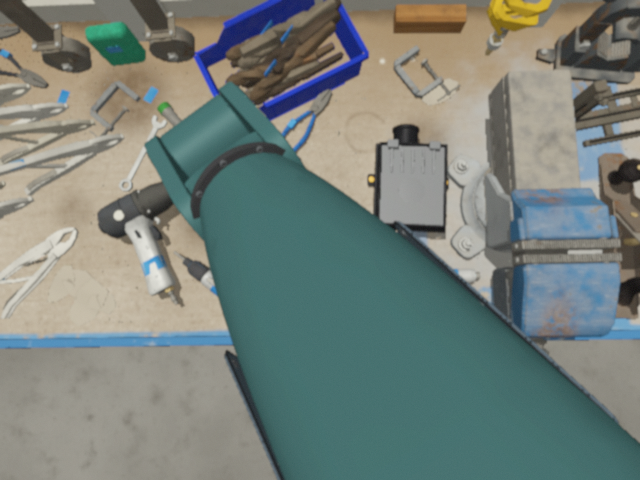

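The top view is blocked by the arm over the dish, but the box hole is empty. The wrist camera could see the dish from here before, so I'll use it.

```bash
python3 - <<'E'
from h import *
s=st(); im,d=cap("wrist"); P=wcloud(d,s)
hsv=cv2.cvtColor(im,cv2.COLOR_RGB2HSV)
near=(d>0)&(np.hypot(P[...,0]-.385,P[...,1]-.254)<.065)
red=((hsv[...,0]<8)|(hsv[...,0]>172))&(hsv[...,1]>120)&near
rect("red",P[red]) if red.sum()>3 else print("red",red.sum())
rect("dish",P[near&(P[...,2]>.006)&(P[...,2]<.06)])
w=(hsv[...,0]<20)&(hsv[...,1]>170)&(hsv[...,2]>60)&(abs(P[...,0]-.5)<.1)&(abs(P[...,1]-.37)<.04)&(d>0)&(P[...,2]<.06)
rect("tool",P[w])
for t in("rivet_mid","dish_in","pry_tip"): print(t,[(np.round(x["xyz"],3).tolist(),round(x["p"],2)) for x in bot.find_in("wrist",t)[:2]])
E
```

```text
{'clock': 24.25, 'tcp_pos': [0.5641, 0.4424, 0.1673], 'eef_rot': [-3.1411, -0.0004, 3.0724], 'contact_force': [-0.3483, -0.374, -0.1855], 'finger_gap': 0.0554, 'grip_force': 0.0, 'joints': [0.6327, 0.4563, 1.7174, -0.0001, 0.9685, -0.8689]}
red 273 [385.6 255.2] [19.4 18.8] 34.1 z [0.036  0.0379 0.0392]
dish 3780 [385.  254.2] [107.4 106.9] 43.9 z [0.0072 0.0177 0.0377]
tool 2338 [493.7 373.9] [ 19.6 107.4] 86.0 z [0.0116 0.0152 0.0166]
rivet_mid [([0.388, 0.252, 0.038], 0.69), ([0.391, 0.255, 0.033], 0.6)]
dish_in [([0.384, 0.253, 0.004], 0.59)]
pry_tip [([0.499, 0.375, 0.019], 0.85)]
```

The red pin top is at (0.386, 0.255, 0.038), so the rivet stands in the dish centre with its middle at about 0.025. The tool lies flat and the hand is clear.

```bash
python3 -c "
from station import bot
print(bot.sign_off())"
```

```text
the job is handed in; nothing more can be done
None
```

The job is handed in (no verdict came back): the pin was levered up with the pry tool, the rivet stands in the steel dish, the tool lies flat on the bench, and the arm never went near the grinders.

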